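# Square a gel cassette on the loading stand and stand it in the gel tank

### The job

Take the gel cassette that lies flat on the bench and lay it on the sloped loading stand with its green top strip uppermost, slide it until it sits snugly in the corner, down on the ledge and against the side fence, and let go of it there. Then take it again by its upper edge and lower it upright, green strip up, into the guides of the gel tank until it stands on the tank's floor; never let it drop, leave it standing free, and do not push the timer, tape roll, marker or notepad about.

Things in the scene. Friction and masses are not known exactly. Their poses are not given: they have to be found in the camera images.
- cassette_mid (a point): centre of the gel cassette: stiff flat plate 120 x 60 x 6 mm, 0.06 to 0.13 kg, pale with a blue-grey window, the last 24 mm at one end (its top) green. x runs along its length to the green top edge, y across its width, z out of the upper face. Starts flat on the bench, strip roughly to the robot's left; there it can be held only across its 60 mm width
- cassette_top (a point): middle of the cassette's green top edge, 60 mm from its centre along its x; by this end it is held across its 6 mm thickness
- panel: sloping aluminium panel of the loading stand, fixed, tilted 45 degrees. Origin: inner corner of ledge, fence and surface, 35 mm above the bench. x level along the ledge toward the fence (away from the robot), y up the slope (robot's left), z off the surface. Surface from x -111 to 0, y 0 to 108 mm. Ledge (along y = 0) and fence (along x = 0): 6 mm thick, 12 mm off the surface
- seat (a point): where the cassette's centre is when snug in the corner: (-30, 60, 3) mm in the panel's axes, cassette x along panel y. A notch in the panel, x -52 to -8, from y = 76 mm up to its open upper edge, lets a finger under the green end. To lay the cassette, leave some 40 mm to the fence for a finger; let go, it mostly slips down to the ledge by itself, but must be pushed to the fence
- tank: single-gel tank, clear walls, blue rim 80 mm above the bench, fixed, 124 (x) x 104 (y) mm; red and black terminals on its +y side up to 97 mm. Origin on the bench under the centre, z up. Two white upright guides take the cassette's long edges; the slot is centred on the origin, 64 mm along x, 10 mm along y; mouths at 60 to 76 mm height flare by about 6 mm on each side
- slot (a point): where the cassette's centre is when it stands in the guides on the tank's floor (floor 6 mm above the bench): 66 mm above the bench, its top edge at 126 mm; width along tank x, thickness along tank y, either face to the robot
- timer: white kitchen-type timer 58 x 58 x 20 mm on the bench, bystander; origin under its centre
- tape_roll: roll of white tape 77 mm across, 19 mm high, lying flat, bystander; origin under its centre
- marker_blue: white marker pen with blue cap, 137 mm long, 18 mm high, bystander; origin under its centre
- notepad: yellow notepad 76 x 76 x 11 mm, bystander; origin under its centre
Not all that is in view belongs to the job. There is more than one size of the part that bears cassette_mid; the job needs the smaller.

How it is judged (in metres and radians):
On the way:
1. the cassette lies on the sloped panel, strip up, snug in the corner of ledge and fence (within 3 mm of each), let go of (x of cassette_mid in the frame of panel between -0.033 and -0.027 m and y of cassette_mid in the frame of panel between 0.057 and 0.063 m and z of cassette_mid in the frame of panel below 0.006 m and y of cassette_top in the frame of panel above 0.11 m and angle between the x axis of cassette_mid and the y axis of panel, either way round below 0.05 rad and contact force between each of the arm, the fingers and cassette below 0.1 N), for 0.2 s.
At the end, for the whole second after the job is handed in: the cassette stands upright (within 0.1 rad) in the tank's guides, green strip up, on the tank's floor (centre 62 to 69 mm above the bench), centred within 5 mm, at rest and let go of (horizontal distance between cassette_mid and tank below 0.005 m and height (world z) of cassette_mid between 0.062 and 0.069 m and angle between cassette_mid's own x axis and vertical below 0.1 rad and angle between the y axis of cassette_mid and the x axis of tank, either way round below 0.2 rad and linear speed of cassette below 0.04 m/s); the robot touches nothing.
It fails at once if the cassette is dropped: it moves faster than 0.8 m/s while nothing holds it (linear speed of cassette above 0.8 m/s and contact force between the fingers and cassette below 0.3 N).
It fails at once if the timer, tape roll, marker or notepad is pushed more than 30 mm (distance of any of timer, tape_roll, marker_blue, notepad from where it was at the start of the episode above 0.03 m).
It also fails if it takes over 61 s, if anything falls off the work surface, if the arm or the gripper's body presses on something with over 40 N, if the wrist force passes 120 N, or if a joint passes its speed limit or range.

### The arm

A 6-joint arm with a two-finger parallel gripper is mounted at the origin on a cart in front of the work surface, level with it; the furniture and walls round the work are solid. World frame = base frame: x ahead of the robot, y to its left, z up, the work surface at z = 0. Lengths are in mm, angles in rad, forces in N, time in s.
With the tool pointing down it reaches from about 350 to 875 mm from the base axis. Payload 4.2 kg.
Tool frame: the origin (TCP) lies midway between the tips of the shut fingers; the grasp point (between the pads) lies 19 mm behind it; y points along the fingers, x is the direction in which the jaws open and shut, and the axes are right-handed (so a half turn about y gives the same grasp; the last joint's range is limited). The gripper opens to 85 mm and grips with 20 to 120 N. Pads are 22 mm wide; open, the fingers measure 114 mm over their backs; the gripper's body (76 mm by 85 mm) begins 54 mm behind the grasp point. The pads swing forward as they close: fully open they stand 13 mm farther back than shut.
Start: joints at [-1.06, 0.385, 0.008, 0, -1.194, -0.259], TCP at [155.734, -605.265, 231.312] pointing down, gripper open.
Joint ranges: [-3.14, 3.14], [-1.21, 2.06], [-1.07, 1.41], [-3.16, 2.05], [-2.99, -0.16], [-3.1, 3.1]. Speed limits (rad/s): [2.79, 2.79, 3.14, 3.14, 3.14, 3.14].

### API

Orientations are given as a unit quaternion [x, y, z, w].
In Python, from bench import read_state, get_image, job_done gives the robot as it stands.
- The arm moves only by the tool play_rows, never from a script. Its argument "series" is a list of rows, each a list of 7 numbers: the shift along the tool's x, y, z in m, then the turn, a rotation vector about the tool's x, y, z in rad, then the finger opening in m, from 0 to 0.0854. In form: [[x, y, z, wx, wy, wz, claw], ...]. A call has 1 to 10 rows; each row shifts and turns the pose as measured when the row begins, along the tool's axes as they then stand; what a row does not reach is not made up. A row lasts 1/10 s, in which the tool goes at most 50 mm and 8.59 degrees, less where a joint would pass 70% of its speed; a pose out of reach is approached as far as the arm can. A call with a gripper value outside its range is refused whole. The fingers move at their own pace and stop on an object; the grip force is fixed at half the most. Time passes only in rows, so rows that do not move let the fingers close. It gives the time, the measured TCP pose, the force and the opening at its end, in the units of the state.
- read_state(): the state, without advancing time (a new reading comes with each control period).
- get_image(name): name is "side" or "top"; returns a dict with "color" (400x640x3 uint8, red, green, blue), "intrinsics" (3x3 intrinsics, pixels), "origin" and "orientation" of the camera in the world. Camera axes: x right, y down, z forward; pixel columns grow to the right and rows downward; lengths in mm; the calibration is good to about 2 mm. A picture is of the moment at which its call begins. There is no depth.
- job_done(): hands the job in, once; it reports no verdict.
The state is a dict: "clock": time; "joints": joint angles; "joint_vel": joint speeds; "joint_efforts": joint torques, N m; "position": TCP position; "ee_rot": TCP orientation; "contact_force": force on the tool from outside, world axes, zero at the start; "wrist_torque": the same for the moment, N m; "gripper_width": finger opening in mm.
Only numpy, scipy, OpenCV 4.12 (cv2) and the standard library are available. Lean on these libraries where they do the work, as an engineer would, in place of code of your own. Each camera call takes 0.05 s, during which the arm holds its last target. There are 200 camera calls.

## Working session

There is one attempt and no reset: what is moved stays moved. The work goes in short steps, Python scripts to look and compute and a tool call to move; the robot and the scene stay as the last step left them, time stands still between calls to the robot, and variables do not carry over. Pictures are saved under pics/ and viewed, about 8 in all and at most 12, crops included, and the job is handed in when it is done.

Besides the shell and the picture viewer there is one more tool, called after "Call:" by a JSON object that holds its "method" and its "body", one argument or row to a line. play_rows: Moves the arm, as the interface text tells. Its arguments: {"type":"object","properties":{"series":{"type":"array","items":{"type":"array","items":{"type":"number"}}}},"required":["series"]}

```bash
mkdir -p pics; ls
python3 - <<'E'
from bench import read_state, get_image
import cv2,numpy as np
s=read_state();print(s)
for n in("side","top"):
    d=get_image(n);print(n,d["intrinsics"],d["origin"],d["orientation"])
    cv2.imwrite(f"pics/{n}0.png",d["color"][:,:,::-1])
E
```

```text
pics
{'clock': 0.0, 'joints': array([-1.06043217e+00,  3.85554909e-01,  6.61446480e-03, -5.09062732e-04,
       -1.19401459e+00, -2.58596781e-01]), 'joint_vel': array([-0.00050852, -0.00157731, -0.00018126, -0.00224697, -0.00041649,
        0.00196965]), 'joint_efforts': array([ 8.19800880e-04, -3.92290735e+01,  1.88396895e+01,  4.18615624e+00,
       -4.72206651e-03,  3.41757918e-06]), 'position': array([ 155.56558552, -604.7152764 ,  230.21665132]), 'ee_rot': array([ 0.43268261,  0.55923014, -0.55832639, -0.43395744]), 'contact_force': array([-0.43458258,  0.4499293 , -0.32709005]), 'wrist_torque': array([ 0.04562068,  0.03990509, -0.03269686]), 'gripper_width': 85.39590093033063}
side [[408.23184387   0.         320.52072813]
 [  0.         408.23184387 201.16149641]
 [  0.           0.           1.        ]] [ -148.43700319 -1004.38031703  1013.25172426] [ 0.86053076 -0.26387754  0.1225224  -0.41814318]
top [[366.49196129   0.         323.09321491]
 [  0.         366.49196129 204.12511098]
 [  0.           0.           1.        ]] [ 367.52974209  -14.13702975 1254.58021396] [-0.69685669  0.7148289  -0.04598721  0.03599407]
```

View pics/top0.png

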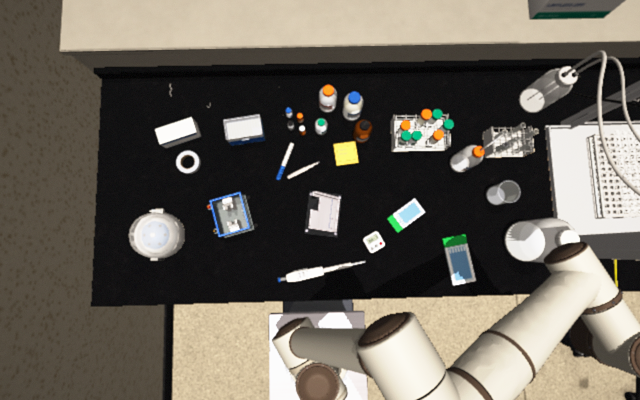

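View pics/side0.png

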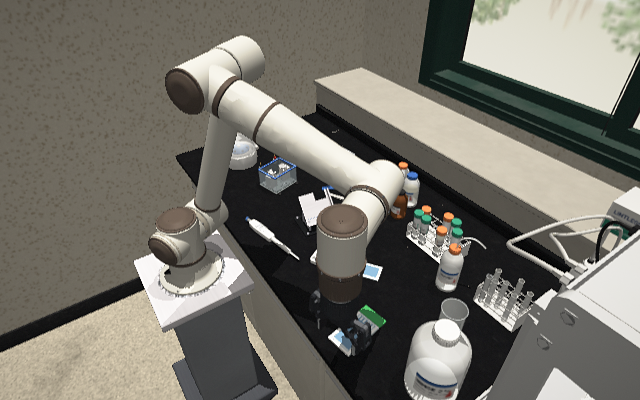

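Top view: the small cassette is near (407,214), the larger one at (458,260), the stand at (323,213), the tank at (231,214), the timer at (374,242), the notepad at (346,153), the marker at (285,160) and the tape at (188,161). In the side view the arm hides part of the small cassette.

```bash
cat > h.py <<'E'
import numpy as np,cv2
from scipy.spatial.transform import Rotation as R
from bench import read_state,get_image
def ray(d,uv):
    uv=np.atleast_2d(uv).astype(float);K=d["intrinsics"]
    v=np.c_[(uv-K[:2,2])/[K[0,0],K[1,1]],np.ones(len(uv))]
    return R.from_quat(d["orientation"]).apply(v)
def plane(d,uv,z):
    v=ray(d,uv);o=np.array(d["origin"]);return o+v*((z-o[2])/v[:,2])[:,None]
def tri(ds,uvs):
    A=0;b=0;L=[]
    for d,uv in zip(ds,uvs):
        v=ray(d,uv)[0];v/=np.linalg.norm(v);P=np.eye(3)-np.outer(v,v);A=A+P;b=b+P@d["origin"];L.append((P,d["origin"]))
    x=np.linalg.solve(A,b);return x,[np.linalg.norm(P@(x-o)) for P,o in L]
def proj(d,X):
    c=R.from_quat(d["orientation"]).inv().apply(np.atleast_2d(X)-d["origin"]);K=d["intrinsics"]
    return c[:,:2]/c[:,2:]*[K[0,0],K[1,1]]+K[:2,2]
E
python3 - <<'E'
from h import *
t=get_image("top");s=get_image("side")
a=cv2.resize(t["color"][175:270,195:435],None,fx=3.3,fy=3.3,interpolation=cv2.INTER_CUBIC)
b=cv2.resize(s["color"][150:240,250:400],None,fx=3,fy=3,interpolation=cv2.INTER_CUBIC)
o=np.zeros((a.shape[0]+b.shape[0],a.shape[1],3),np.uint8);o[:a.shape[0]]=a;o[a.shape[0]:,:b.shape[1]]=b
cv2.imwrite("pics/c1.png",o[:,:,::-1]);print(o.shape)
hsv=cv2.cvtColor(t["color"],cv2.COLOR_RGB2HSV)
m=((hsv[:,:,2]>90)).astype(np.uint8)
n,l,st,c=cv2.connectedComponentsWithStats(m)
for i in range(1,n):
    if 150<st[i,4]<4000 and 100<c[i][1]<300 and 100<c[i][0]<490:
        cn=cv2.findContours((l==i).astype(np.uint8),cv2.RETR_EXTERNAL,cv2.CHAIN_APPROX_NONE)[0][0][:,0]
        p=plane(t,cn,6)[:,:2].astype(np.float32)
        print(c[i].round(),st[i,4],cv2.minAreaRect(p),plane(t,c[i],6)[0].round())
g=cv2.inRange(hsv,(45,120,60),(80,255,255));n,l,st,c=cv2.connectedComponentsWithStats(g)
for i in range(1,n):
    if st[i,4]>30: print("green",c[i],st[i,4],plane(t,c[i],6)[0].round(1))
E
```

```text
(584, 792, 3)
[352. 105.] 443 ((862.5218505859375, -147.59866333007812), (66.00116729736328, 108.6999282836914), 82.64041900634766) [ 864. -147.    6.]
[422. 131.] 2128 ((768.3704833984375, -390.12933349609375), (150.99288940429688, 222.0010528564453), 0.31482282280921936) [ 762. -389.    6.]
[243. 127.] 872 ((788.269287109375, 240.75790405273438), (88.03343200683594, 132.3048095703125), 8.11148452758789) [790. 241.   6.]
[177. 131.] 822 ((778.6445922851562, 470.8329162597656), (78.29952239990234, 144.36422729492188), 18.125686645507812) [781. 471.   6.]
[320. 125.] 161 ((789.630126953125, -33.6297607421875), (42.238067626953125, 58.11968231201172), 88.64575958251953) [792. -32.   6.]
[345. 153.] 534 ((691.0548706054688, -116.45440673828125), (82.1551284790039, 80.98355865478516), 6.932555198669434) [ 691. -117.    6.]
[285. 160.] 204 ((667.7803344726562, 96.34980773925781), (18.207605361938477, 140.7144317626953), 67.7117691040039) [669.  96.   6.]
[187. 162.] 320 ((672.20361328125, 432.3756408691406), (80.54856872558594, 80.09207153320312), 45.409027099609375) [673. 432.   6.]
[232
[... 550 characters left out ...]
 ((380.379638671875, -201.81748962402344), (62.539669036865234, 63.206207275390625), 27.761886596679688) [ 380. -202.    6.]
[459. 260.] 1155 ((313.4058532714844, -488.1014709472656), (163.039794921875, 82.5558090209961), 9.057024955749512) [ 312. -488.    6.]
[314. 272.] 617 ((290.44561767578125, -22.469223022460938), (39.10896682739258, 299.52349853515625), 10.851633071899414) [285.   2.   6.]
green [437.10416667 112.75      ] 48 [ 829.  -446.6    6. ]
green [448.7        124.27142857] 70 [ 786.  -485.2    6. ]
green [410.1686747  135.74698795] 83 [ 747.3 -346.3    6. ]
green [394.2406015  223.55639098] 133 [ 440.  -275.1    6. ]
green [454.25541126 240.07359307] 231 [ 378.5 -477.2    6. ]
```

View pics/c1.png

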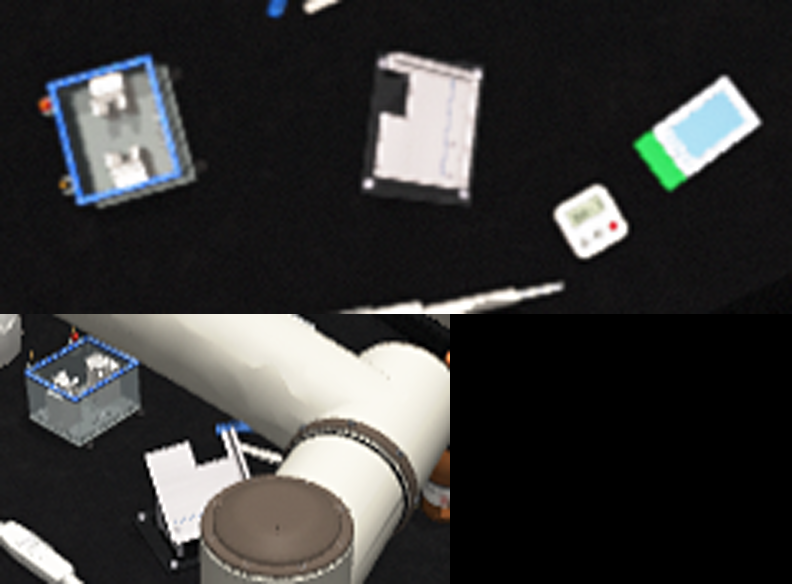

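```bash
cat >> h.py <<'E'
from scipy.linalg import logm,expm
def T(p,M):
    A=np.eye(4);A[:3,:3]=M;A[:3,3]=p;return A
def cur():
    s=read_state();return T(s["position"],R.from_quat(s["ee_rot"]).as_matrix())
def plan(p,M,n,A=None):
    "n equal body-frame rows from the present pose"
    A=cur() if A is None else A
    L=logm(np.linalg.inv(A)@T(p,M)).real/n;S=expm(L)
    w=R.from_matrix(S[:3,:3]).as_rotvec()
    print(n,"x",(S[:3,3]/1e3).round(4).tolist(),w.round(4).tolist(),"mm",np.linalg.norm(S[:3,3]).round(1),"deg",np.degrees(np.linalg.norm(w)).round(1))
def axes(x,y):  # tool rotation from jaw dir x and finger dir y
    y=np.array(y,float);y/=np.linalg.norm(y);x=np.array(x,float);x-=y*(x@y);x/=np.linalg.norm(x)
    return np.c_[x,y,np.cross(x,y)]
E
python3 - <<'E'
from h import *
A=cur();print(A.round(3))
for ang in(124.8,):
    c=np.radians(ang);yc=np.array([-np.sin(c),np.cos(c),0])
    for sgn in(1,-1):
        M=axes(sgn*yc,[0,0,-1]);print(sgn);plan([469,-316.5,80],M,10);plan([469,-316.5,80],M,14)
E
```

```text
[[-2.49000e-01 -0.00000e+00 -9.68000e-01  1.55645e+02]
 [ 9.68000e-01  1.00000e-03 -2.49000e-01 -6.04954e+02]
 [ 1.00000e-03 -1.00000e+00  0.00000e+00  2.30656e+02]
 [ 0.00000e+00  0.00000e+00  0.00000e+00  1.00000e+00]]
1
10 x [-0.0183, 0.0151, -0.0464] [0.0001, -0.1926, 0.0001] mm 52.1 deg 11.0
14 x [-0.014, 0.0108, -0.0328] [0.0001, -0.1376, 0.0001] mm 37.2 deg 7.9
-1
10 x [0.039, 0.0151, -0.023] [-0.0001, 0.1215, 0.0001] mm 47.7 deg 7.0
14 x [0.0282, 0.0108, -0.0159] [-0.0001, 0.0868, 0.0001] mm 34.1 deg 5.0
```

Call:
{"method": "play_rows", "body": {
  "series": [
    [-0.014,0.0108,-0.0328,0,-0.1376,0,0.0854],
    [-0.014,0.0108,-0.0328,0,-0.1376,0,0.0854],
    [-0.014,0.0108,-0.0328,0,-0.1376,0,0.0854],
    [-0.014,0.0108,-0.0328,0,-0.1376,0,0.0854],
    [-0.014,0.0108,-0.0328,0,-0.1376,0,0.0854],
    [-0.014,0.0108,-0.0328,0,-0.1376,0,0.0854],
    [-0.014,0.0108,-0.0328,0,-0.1376,0,0.0854],
    [-0.014,0.0108,-0.0328,0,-0.1376,0,0.0854],
    [-0.014,0.0108,-0.0328,0,-0.1376,0,0.0854],
    [-0.014,0.0108,-0.0328,0,-0.1376,0,0.0854]
  ]
}}

```text
clock: 1.2
position: [453.0, -450.2, 116.6]
ee_rot: [0.037, -0.706, 0.706, -0.036]
contact_force: [0.3, -0.3, -0.0]
gripper_width: 85.8
```

Run:
```python
from h import *
s=read_state();print(s["joints"].round(3),s["position"].round(1),s["contact_force"].round(1))
c=np.radians(124.8);yc=np.array([-np.sin(c),np.cos(c),0])
M=axes(yc,[0,0,-1]);[plan([469,-316.5,80],M,n) for n in(4,5,6)]
d=get_image("side");cv2.imwrite("pics/s1.png",cv2.resize(d["color"][150:310,240:440],None,fx=3.7,fy=3.7,interpolation=cv2.INTER_CUBIC)[:,:,::-1])
```

```text
[-0.529  0.503 -0.106  0.001 -0.962  0.632] [ 453.  -450.2  116.6] [ 0.3 -0.3 -0. ]
4 x [-0.0136, 0.0091, -0.0311] [-0.0001, -0.126, 0.0003] mm 35.2 deg 7.2
5 x [-0.0112, 0.0073, -0.0248] [-0.0, -0.1008, 0.0003] mm 28.2 deg 5.8
6 x [-0.0095, 0.0061, -0.0206] [-0.0, -0.084, 0.0002] mm 23.5 deg 4.8
```

View pics/s1.png

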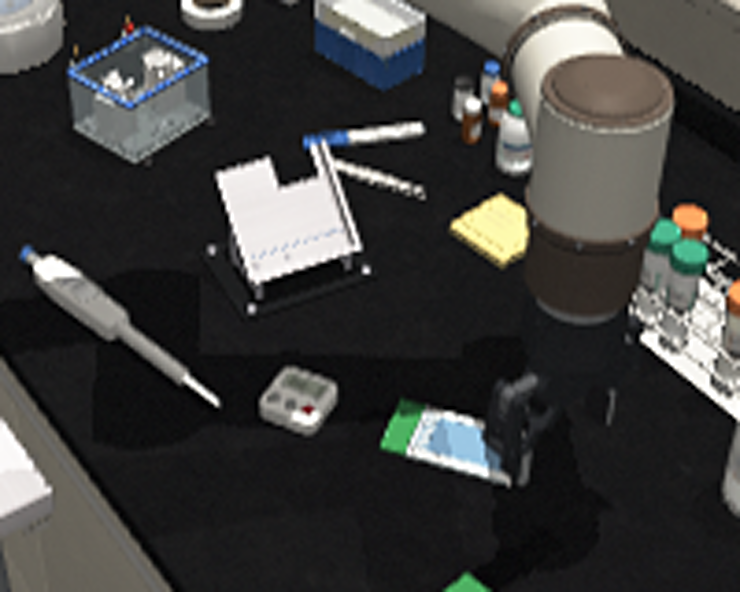

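Side view (the crop is at 3.7x, offset 240,150): stand, tank, timer and cassette are all clear. The panel notch is at about crop (280,190), the upper-left panel corner at (217,173), the fence from (315,145) to (360,248), and the tank rim spans (70–210, 28–105). Next I'll get corners in both views.

Run:
```python
from h import *
def poly(d,box,f,eps,fx=6):
    x0,y0,x1,y1=box
    im=cv2.resize(d["color"][y0:y1,x0:x1],None,fx=fx,fy=fx,interpolation=cv2.INTER_CUBIC)
    m=f(im);c=max(cv2.findContours(m,cv2.RETR_EXTERNAL,cv2.CHAIN_APPROX_NONE)[0],key=cv2.contourArea)
    return ((cv2.approxPolyDP(c,eps,True)[:,0]+.5)/fx-.5+[x0,y0]).round(1),im
g=lambda im:(cv2.cvtColor(im,cv2.COLOR_RGB2GRAY)>110).astype(np.uint8)
b=lambda im:cv2.morphologyEx(cv2.inRange(cv2.cvtColor(im,cv2.COLOR_RGB2HSV),(100,120,90),(125,255,255)),cv2.MORPH_CLOSE,np.ones((9,9)))
t=get_image("top");s=get_image("side")
import pickle;pickle.dump((t,s),open("ts.pkl","wb"))
o=[]
for n,d,bs,bt in(("top",t,(300,180,347,240),(200,185,258,245)),("side",s,(292,185,345,235),(255,152,302,182))):
    p,im=poly(d,bs,g,7);print(n,"stand",p.tolist())
    q,im2=poly(d,bt,b,7);print(n,"rim",q.tolist())
    im=im.copy()
    for k,u in enumerate(p):
        xy=tuple(int(v) for v in (u+.5-[bs[0],bs[1]])*6);cv2.circle(im,xy,3,(255,0,0),-1);cv2.putText(im,str(k),xy,0,.5,(0,160,0),1)
    for r,X in [("rim0",q)]:
        print(" rim@80",plane(d,X,80)[:,:2].round(0).tolist())
    o.append(cv2.copyMakeBorder(im,0,370-im.shape[0],0,0,0))
cv2.imwrite("pics/p2.png",np.hstack(o)[:,:,::-1])
```

```text
top stand [[309.9, 192.2], [309.9, 195.1], [318.2, 197.2], [316.9, 209.8], [311.6, 208.4], [309.4, 209.6], [307.8, 227.4], [332.9, 231.6], [335.9, 234.8], [340.4, 196.1], [316.6, 190.6]]
top rim [[239.9, 191.1], [208.4, 200.4], [218.2, 236.8], [249.4, 227.4], [246.2, 217.4], [247.6, 226.9], [225.6, 233.4], [220.1, 233.2], [212.1, 201.8], [223.2, 197.1], [239.2, 194.2], [245.1, 212.1]]
 rim@80 [[553.0, 235.0], [525.0, 336.0], [408.0, 304.0], [435.0, 205.0], [467.0, 215.0], [437.0, 211.0], [418.0, 280.0], [419.0, 298.0], [521.0, 324.0], [535.0, 289.0], [543.0, 237.0], [485.0, 218.0]]
side stand [[344.4, 197.1], [330.1, 192.8], [327.1, 186.9], [328.1, 196.1], [325.2, 188.1], [321.8, 187.8], [325.4, 195.2], [324.8, 197.6], [315.1, 199.9], [312.1, 191.9], [298.4, 195.9], [306.9, 225.4], [309.2, 226.8], [336.9, 217.4], [330.6, 195.8], [344.1, 199.8]]
side rim [[295.9, 165.4], [277.9, 156.9], [276.8, 159.2], [270.4, 160.8], [257.8, 169.4], [267.4, 174.4], [260.2, 168.8], [278.1, 158.8], [292.2, 165.2], [292.1, 167.6], [286.9, 171.1]]
 rim@80 [[550.0, 238.0], [521.0, 338.0], [508.0, 325.0], [479.0, 329.0], [406.0, 301.0], [421.0, 247.0], [416.0, 300.0], [514.0, 324.0], [538.0, 248.0], [528.0, 233.0], [498.0, 223.0]]
```

View pics/p2.png

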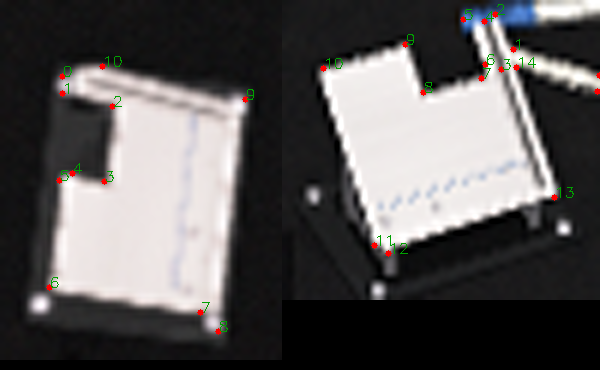

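Call:
{"method": "play_rows", "body": {
  "series": [
    [-0.0112,0.0073,-0.0248,0,-0.1008,0,0.0854],
    [-0.0112,0.0073,-0.0248,0,-0.1008,0,0.0854],
    [-0.0112,0.0073,-0.0248,0,-0.1008,0,0.0854],
    [-0.0112,0.0073,-0.0248,0,-0.1008,0,0.0854],
    [-0.0112,0.0073,-0.0248,0,-0.1008,0,0.0854],
    [0,0,0,0,0,0,0.0854]
  ]
}}

```text
clock: 1.95
position: [468.8, -317.9, 80.6]
ee_rot: [0.213, -0.673, 0.676, -0.213]
contact_force: [0.6, -0.8, 0.6]
gripper_width: 85.8
```

Run:
```python
from h import *
import pickle;t,s=pickle.load(open("ts.pkl","rb"))
from scipy.optimize import least_squares
P={"A":((-52,76,0),(316.9,209.8),(315.1,199.9)),"B":((-52,108,0),(309.4,209.6),(312.1,191.9)),"C":((-8,76,0),(318.2,197.2),(324.8,197.6)),"D":((-111,108,0),(307.8,227.4),(298.4,195.9)),"F":((6,-6,12),(340.4,196.1),(336.9,217.4)),"E":((-111,-6,12),(333.2,231.8),(309,227))}
for k,(m,a,b) in P.items(): print(k,tri([t,s],[a,b]))
def pan(q,m):
    th=q[3];x=np.array([np.cos(th),np.sin(th),0]);h=np.array([-np.sin(th),np.cos(th),0]);u=np.array([0,0,1.]);c,sn=np.cos(q[4]),np.sin(q[4])
    return q[:3]+np.array(m,float)@np.array([x,h*c+u*sn,-h*sn+u*c])
ks="ABCDF"
def f(q,full=True):
    qq=q if full else np.r_[q[:2],35,q[2],np.pi/4]
    return np.concatenate([np.r_[(proj(t,pan(qq,P[k][0]))[0]-P[k][1]),(proj(s,pan(qq,P[k][0]))[0]-P[k][2])] for k in ks])
r=least_squares(f,[520,-80,35,-.1,.78]);print("full",r.x.round(3),r.fun.reshape(-1,4).round(1).tolist())
r=least_squares(lambda q:f(q,False),[520,-80,-.1],loss="soft_l1");print("fixed z,tilt",r.x.round(3),f(r.x,False).reshape(-1,4).round(1).tolist())
# cassette from the side too
for n,d in(("top",t),("side",s)):
    hsv=cv2.cvtColor(d["color"],cv2.COLOR_RGB2HSV);g=cv2.inRange(hsv,(45,120,60),(80,255,255));nn,l,st,c=cv2.connectedComponentsWithStats(g)
    for i in range(1,nn):
        w=plane(d,c[i],6)[0]
        if st[i,4]>30 and abs(w[0]-440)<30: print(n,c[i],w.round(1))
```

```text
A (array([483.97654957, -11.39601279,  88.83005766]), [np.float64(1.6023041647821614), np.float64(1.6023041647820504)])
B (array([484.32440932,  11.31179866, 111.04347041]), [np.float64(0.04458765688507832), np.float64(0.04458765688506351)])
C (array([524.45517516, -16.2491348 ,  84.94937409]), [np.float64(2.242065523919184), np.float64(2.24206552391908)])
D (array([428.87172892,  17.32072904, 112.89243377]), [np.float64(0.259662839678306), np.float64(0.2596628396783775)])
F (array([530.66960257, -89.71565538,  37.85245812]), [np.float64(4.5943272021499455), np.float64(4.594327202149984)])
E (array([417.52898215, -65.33757467,  28.77731398]), [np.float64(1.3956627783215922), np.float64(1.3956627783217812)])
full [ 5.26292e+02 -7.48280e+01  3.61100e+01 -1.42000e-01  7.48000e-01] [[0.1, 0.9, 0.3, 0.4], [0.1, -0.5, 0.5, 0.2], [0.4, -0.1, 1.3, -0.6], [-0.5, 0.4, -0.6, 0.6], [-1.1, 1.2, 0.9, -1.1]]
fixed z,tilt [ 5.26263e+02 -7.29380e+01 -1.44000e-01] [[0.1, 0.9, 0.2, 0.2], [0.4, -0.5, 0.5, -0.0], [0.4, -0.1, 1.3, -0.7], [-0.3, 0.4, -0.6, 0.3], [-1.6, 1.3, 0.6, -1.0]]
top [394.51694915 223.89830508] [ 438.8 -276.     6. ]
side [348.         265.11458333] [ 437.1 -276.6    6. ]
```

Call:
{"method": "play_rows", "body": {
  "series": [
    [0,0.025,0,0,0,0,0.0854],
    [0,0.025,0,0,0,0,0.0854],
    [0,0.02,0,0,0,0,0.0854],
    [0,0.0125,0,0,0,0,0.0854],
    [0,0,0,0,0,0,0.0854]
  ]
}}

```text
clock: 2.45
position: [472.7, -325.1, -0.5]
ee_rot: [0.206, -0.671, 0.68, -0.212]
contact_force: [0.3, -0.3, -0.5]
gripper_width: 85.5
```

Run:
```python
from h import *
import pickle;t,s=pickle.load(open("ts.pkl","rb"))
from scipy.optimize import least_squares
P={"A":((-52,76,0),(316.9,209.8),(315.1,199.9)),"B":((-52,108,0),(309.4,209.6),(312.1,191.9)),"C":((-8,76,0),(318.2,197.2),(324.8,197.6)),"D":((-111,108,0),(307.8,227.4),(298.4,195.9))}
def pan(q,m):
    th=q[3];x=np.array([np.cos(th),np.sin(th),0]);h=np.array([-np.sin(th),np.cos(th),0]);u=np.array([0,0,1.]);c,sn=np.cos(q[4]),np.sin(q[4])
    return q[:3]+np.array(m,float)@np.array([x,h*c+u*sn,-h*sn+u*c])
def f(q):
    qq=np.r_[q[:2],35,q[2],np.pi/4]
    return np.concatenate([np.r_[(proj(t,pan(qq,P[k][0]))[0]-P[k][1]),(proj(s,pan(qq,P[k][0]))[0]-P[k][2])] for k in P])
r=least_squares(f,[520,-80,-.1]);print(r.x.round(3),f(r.x).reshape(-1,4).round(1).tolist())
qq=np.r_[r.x[:2],35,r.x[2],np.pi/4]
for m in[(6,-6,12),(6,-6,0),(-111,-6,12),(-111,-6,0),(6,108,12),(0,108,12),(0,0,12),(0,0,0),(6,108,0)]: print(m,proj(t,pan(qq,m))[0].round(1),proj(s,pan(qq,m))[0].round(1))
st=read_state();print(st["position"].round(1),st["contact_force"].round(1),st["gripper_width"])
```

```text
[ 5.27488e+02 -7.15100e+01 -1.26000e-01] [[-0.1, 0.9, 0.2, 0.1], [0.1, -0.4, 0.4, -0.1], [-0.0, -0.1, 1.2, -1.0], [-0.2, 0.6, -0.6, 0.4]]
(6, -6, 12) [338.3 197. ] [337.6 216.1]
(6, -6, 0) [335.7 197. ] [336.5 216.5]
(-111, -6, 12) [335.  231.8] [308.8 225.8]
(-111, -6, 0) [332.3 231.6] [307.9 226.2]
(6, 108, 12) [314.1 190.9] [327.6 186.8]
(0, 108, 12) [313.9 192.8] [326.1 187.3]
(0, 0, 12) [337.  198.4] [335.7 215. ]
(0, 0, 0) [334.3 198.5] [334.5 215.4]
(6, 108, 0) [311.5 191. ] [326.5 187.5]
[ 472.7 -325.1   -0.5] [ 0.3 -0.3 -0.5] 85.46852228018159
```

Call:
{"method": "play_rows", "body": {
  "series": [
    [0,0.0015,-0.007,0,0,0,0.0854],
    [0,0.001,0,0,0,0,0.0854],
    [0,0,0,0,0,0,0.05],
    [0,0,0,0,0,0,0.05],
    [0,0,0,0,0,0,0.05],
    [0,0,0,0,0,0,0.05],
    [0,0,0,0,0,0,0.05]
  ]
}}

```text
clock: 3.15
position: [471.0, -321.0, 1.5]
ee_rot: [0.204, -0.669, 0.682, -0.214]
contact_force: [-0.1, 0.5, -1.4]
gripper_width: 54.8
```

Run:
```python
from h import *
for i in range(4):
    st=read_state();print(st["position"].round(2),st["contact_force"].round(1),st["gripper_width"],st["ee_rot"].round(4))
print(cur().round(3),st["joint_vel"].round(3))
```

```text
[ 470.97 -321.02    1.48] [-0.1  0.5 -1.4] 54.8143253673783 [ 0.2036 -0.6693  0.6818 -0.2139]
[ 470.97 -321.02    1.48] [-0.1  0.5 -1.4] 54.8143253673783 [ 0.2036 -0.6693  0.6818 -0.2139]
[ 470.97 -321.02    1.48] [-0.1  0.5 -1.4] 54.8143253673783 [ 0.2036 -0.6693  0.6818 -0.2139]
[ 470.97 -321.02    1.48] [-0.1  0.5 -1.4] 54.8143253673783 [ 0.2036 -0.6693  0.6818 -0.2139]
[[-8.26000e-01  1.90000e-02  5.64000e-01  4.70965e+02]
 [-5.64000e-01 -1.30000e-02 -8.26000e-01 -3.21019e+02]
 [-9.00000e-03 -1.00000e+00  2.10000e-02  1.48200e+00]
 [ 0.00000e+00  0.00000e+00  0.00000e+00  1.00000e+00]] [-0.    -0.001 -0.002 -0.     0.001  0.   ]
```

Call:
{"method": "play_rows", "body": {
  "series": [
    [0,0,0,0,0,0,0.0854],
    [0,0,0,0,0,0,0.0854],
    [0,0,0,0,0,0,0.0854],
    [0,0,0,0,0,0,0.0854]
  ]
}}

```text
clock: 3.55
position: [471.6, -321.1, 1.5]
ee_rot: [0.203, -0.669, 0.682, -0.214]
contact_force: [0.1, -0.2, 0.7]
gripper_width: 84.9
```

Run:
```python
from h import *
st=read_state();print(st["position"].round(2),st["contact_force"].round(1),st["gripper_width"],st["joint_vel"].round(3))
d=get_image("top")
hsv=cv2.cvtColor(d["color"],cv2.COLOR_RGB2HSV);g=cv2.inRange(hsv,(45,120,60),(80,255,255));nn,l,s,c=cv2.connectedComponentsWithStats(g)
for i in range(1,nn):
    w=plane(d,c[i],6)[0]
    if s[i,4]>30 and abs(w[0]-440)<30: print(c[i],w.round(1),s[i,4])
c=np.radians(124.8);yc=np.array([-np.sin(c),np.cos(c),0])
plan([467.5,-317,-6],axes(yc,[0,0,-1]),2)
```

```text
[ 471.56 -321.14    1.52] [ 0.1 -0.2  0.7] 84.92842917358227 [ 0.002 -0.002  0.002  0.001  0.001 -0.001]
[396.15306122 224.97959184] [ 434.9 -281.4    6. ] 98
2 x [0.0005, 0.0037, -0.0029] [-0.0111, -0.0038, -0.0045] mm 4.7 deg 0.7
```

Call:
{"method": "play_rows", "body": {
  "series": [
    [0.001,0.0074,-0.0058,-0.022,-0.0076,-0.009,0.0854],
    [0,0,0,0,0,0,0.0854],
    [0,0,0,0,0,0,0.0854]
  ]
}}

```text
clock: 3.9
position: [467.3, -316.6, -6.8]
ee_rot: [-0.212, 0.675, -0.674, 0.211]
contact_force: [0.2, -0.6, 0.3]
gripper_width: 85.2
```

Run:
```python
from h import *
print(cur().round(3),read_state()["contact_force"])
c=np.radians(124.8);yc=np.array([-np.sin(c),np.cos(c),0])
plan([467.5,-317,-6],axes(yc,[0,0,-1]),1)
```

```text
[[-8.21000e-01 -2.00000e-03  5.71000e-01  4.67272e+02]
 [-5.71000e-01  1.00000e-03 -8.21000e-01 -3.16594e+02]
 [ 1.00000e-03 -1.00000e+00 -2.00000e-03 -6.84500e+00]
 [ 0.00000e+00  0.00000e+00  0.00000e+00  1.00000e+00]] [ 0.18823912 -0.59064543  0.31845916]
1 x [0.0, -0.0008, 0.0005] [0.002, 0.0007, 0.0009] mm 1.0 deg 0.1
```

Call:
{"method": "play_rows", "body": {
  "series": [
    [0,-0.003,0,0,0,0,0.0854],
    [0,0,0,0,0,0,0.05],
    [0,0,0,0,0,0,0.05],
    [0,0,0,0,0,0,0.05],
    [0,0,0,0,0,0,0.05],
    [0,0,0,0,0,0,0.05],
    [0,0,0,0,0,0,0.05]
  ]
}}

```text
clock: 4.6
position: [467.6, -316.7, -3.0]
ee_rot: [-0.212, 0.675, -0.674, 0.211]
contact_force: [0.2, 0.7, 0.9]
gripper_width: 57.3
```

Call:
{"method": "play_rows", "body": {
  "series": [
    [0,0,0,0,0,0,0.04],
    [0,0,0,0,0,0,0.04],
    [0,-0.02,0,0,0,0,0.04],
    [0,-0.03,0,0,0,0,0.04],
    [0,-0.03,0,0,0,0,0.04],
    [0,0,0,0,0,0,0.04]
  ]
}}

```text
clock: 5.2
position: [465.9, -316.1, 76.8]
ee_rot: [-0.214, 0.677, -0.673, 0.209]
contact_force: [0.1, -0.2, -0.5]
gripper_width: 57.3
```

Run:
```python
from h import *
print(read_state()["gripper_width"])
o=[]
for n in("top","side"):
    d=get_image(n);u,v=proj(d,[467,-316,60])[0].astype(int)
    im=d["color"][v-50:v+50,u-65:u+65];o.append(cv2.resize(im,None,fx=3,fy=3,interpolation=cv2.INTER_CUBIC))
cv2.imwrite("pics/g1.png",np.hstack(o)[:,:,::-1])
```

```text
57.27529844653096
```

View pics/g1.png

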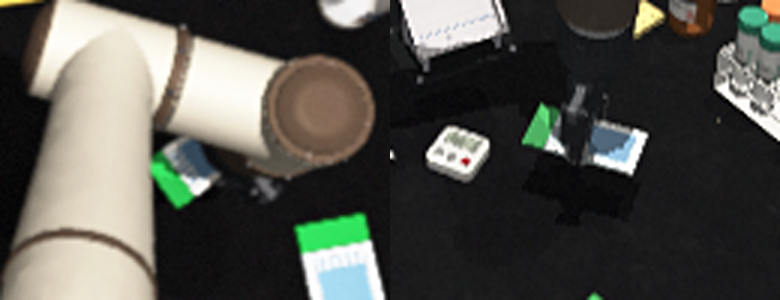

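The cassette is held and clear of the bench, with the green strip on the left end. Now I'll compute the laying approach.

```bash
cat >> h.py <<'E'
PO=np.array([526.8,-72.3,35.]);th=-.135
xp=np.array([np.cos(th),np.sin(th),0]);_h=np.array([-np.sin(th),np.cos(th),0]);yp=(_h+[0,0,1])/2**.5;zp=np.cross(xp,yp)
PR=np.c_[xp,yp,zp]
def pw(m): return PO+PR@np.array(m,float)
def inp(x): return PR.T@(np.array(x)-PO)
ML=axes(-xp,-zp)
E
python3 - <<'E'
from h import *
print(pw([-70,66,60]),pw([-70,64,-2]))
A=cur();B=T(A[:3,3]+[0,0,70],A[:3,:3])
for n in(8,9,10): plan(pw([-70,66,70]),ML,n)
# path height check
L=logm(np.linalg.inv(A)@T(pw([-70,66,70]),ML)).real
for k in np.linspace(0,1,6):
    X=A@expm(L*k);print(X[:3,3].round(0), (X@[0,0,60,1])[:3].round(0),(X@[0,0,-60,1])[:3].round(0))
E
```

```text
[458.00792515 -58.67463992 124.09545443] [463.71810844 -16.63425688  78.84062043]
8 x [-0.0089, 0.0042, -0.032] [-0.0923, 0.0871, 0.0378] mm 33.5 deg 7.6
9 x [-0.0077, 0.0039, -0.0285] [-0.082, 0.0774, 0.0336] mm 29.8 deg 6.7
10 x [-0.0069, 0.0036, -0.0257] [-0.0738, 0.0697, 0.0302] mm 26.8 deg 6.1
[ 463. -315.   73.] [ 497. -364.   72.] [ 429. -266.   74.]
[ 447. -264.   69.] [ 474. -317.   59.] [ 420. -211.   78.]
[ 438. -211.   72.] [ 457. -265.   54.] [ 419. -158.   91.]
[ 437. -159.   85.] [ 447. -212.   57.] [ 426. -107.  112.]
[ 443. -110.  104.] [ 445. -158.   69.] [441. -62. 140.]
[457. -66. 131.] [ 451. -108.   89.] [463. -24. 174.]
```

Call:
{"method": "play_rows", "body": {
  "series": [
    [-0.0069,0.0036,-0.0257,-0.0738,0.0697,0.0302,0.04],
    [-0.0069,0.0036,-0.0257,-0.0738,0.0697,0.0302,0.04],
    [-0.0069,0.0036,-0.0257,-0.0738,0.0697,0.0302,0.04],
    [-0.0069,0.0036,-0.0257,-0.0738,0.0697,0.0302,0.04],
    [-0.0069,0.0036,-0.0257,-0.0738,0.0697,0.0302,0.04],
    [-0.0069,0.0036,-0.0257,-0.0738,0.0697,0.0302,0.04],
    [-0.0069,0.0036,-0.0257,-0.0738,0.0697,0.0302,0.04],
    [-0.0069,0.0036,-0.0257,-0.0738,0.0697,0.0302,0.04],
    [-0.0069,0.0036,-0.0257,-0.0738,0.0697,0.0302,0.04],
    [-0.0069,0.0036,-0.0257,-0.0738,0.0697,0.0302,0.04]
  ]
}}

```text
clock: 6.3
position: [452.0, -53.8, 122.1]
ee_rot: [0.069, 0.928, -0.363, -0.053]
contact_force: [-1.5, -0.4, -1.6]
gripper_width: 57.7
```

Run:
```python
from h import *
s=read_state();print(s["joints"].round(2),s["gripper_width"],inp(s["position"]).round(1))
o=[];ds=[];cs=[]
for n in("top","side"):
    d=get_image(n);ds.append(d)
    hsv=cv2.cvtColor(d["color"],cv2.COLOR_RGB2HSV);g=cv2.inRange(hsv,(45,120,40),(80,255,255));nn,l,st,c=cv2.connectedComponentsWithStats(g)
    print(n,[(c[i].round(1).tolist(),int(st[i,4])) for i in range(1,nn) if st[i,4]>15])
    u,v=proj(d,[460,-60,120])[0].astype(int)
    o.append(cv2.resize(d["color"][v-50:v+50,u-60:u+60],None,fx=3.3,fy=3.3,interpolation=cv2.INTER_CUBIC))
cv2.imwrite("pics/g2.png",np.hstack(o)[:,:,::-1])
plan(pw([-70,66,70]),ML,1)
for z in(45,20): plan(pw([-70,66,z]),ML,2)
```

```text
[-0.35  0.42 -0.24 -0.84 -1.28  0.57] 57.71036890287453 [-76.6  67.4  55.7]
top [([539.6, 15.4], 38), ([562.3, 15.7], 81), ([575.4, 12.4], 37), ([437.1, 112.7], 50), ([320.8, 121.3], 22), ([449.0, 124.4], 72), ([410.1, 135.8], 79), ([321.9, 216.3], 106), ([454.3, 239.8], 250)]
side [([379.8, 178.4], 22), ([310.8, 186.9], 109), ([422.2, 216.2], 153), ([456.6, 227.2], 176), ([372.8, 315.6], 254)]
1 x [-0.0062, -0.0138, 0.0002] [0.0336, -0.0525, 0.0095] mm 15.2 deg 3.6
2 x [-0.0032, 0.0056, 0.0005] [0.0168, -0.0263, 0.0048] mm 6.5 deg 1.8
2 x [-0.0033, 0.0181, 0.0008] [0.0168, -0.0263, 0.0048] mm 18.4 deg 1.8
```

View pics/g2.png

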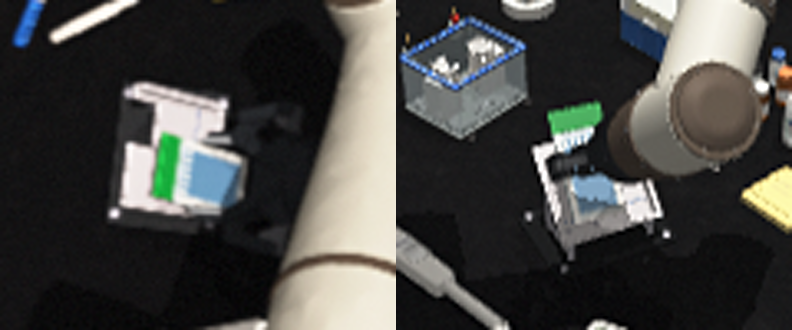

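Call:
{"method": "play_rows", "body": {
  "series": [
    [-0.0033,0.01,0.0008,0.0168,-0.0263,0.0048,0.04],
    [-0.0033,0.01,0.0008,0.0168,-0.0263,0.0048,0.04],
    [0,0.0,0,0,0,0,0.04]
  ]
}}

```text
clock: 6.7
position: [458.5, -44.5, 102.6]
ee_rot: [0.06, 0.92, -0.386, -0.026]
contact_force: [-0.9, 0.5, -0.7]
gripper_width: 57.1
```

Run:
```python
from h import *
s=read_state();print(inp(s["position"]).round(1),s["contact_force"].round(1))
ds=[];cs=[]
for n in("top","side"):
    d=get_image(n);ds.append(d);q=proj(d,pw([-70,112,45]))[0]
    hsv=cv2.cvtColor(d["color"],cv2.COLOR_RGB2HSV);g=cv2.inRange(hsv,(45,120,40),(80,255,255));nn,l,st,c=cv2.connectedComponentsWithStats(g)
    i=min([i for i in range(1,nn) if st[i,4]>15],key=lambda i:np.linalg.norm(c[i]-q));cs.append(c[i]);print(n,q,c[i],st[i,4])
    cn=cv2.findContours((l==i).astype(np.uint8),0,1)[0][0];print(cv2.boxPoints(cv2.minAreaRect(cn)).round(1).tolist())
x,e=tri(ds,cs);print("strip panel",inp(x).round(1),e[0].round(1), "in tool",(np.linalg.inv(cur())@np.r_[x,1])[:3].round(1))
for z,n in((20,2),(5,2),(0,3)): plan(pw([-70,66,z]),ML,n)
```

```text
[-71.5  60.8  34.8] [-0.9  0.5 -0.7]
top [318.23877899 214.9488797 ] [317.94642857 214.90178571] 112
[[315.0, 205.0], [321.0, 205.0], [321.0, 225.0], [315.0, 225.0]]
side [311.20706491 189.81728331] [309.99038462 190.21153846] 104
[[301.5, 189.1999969482422], [317.1000061035156, 184.6999969482422], [318.8999938964844, 191.1999969482422], [303.29998779296875, 195.60000610351562]]
strip panel [-71.8 111.8  42.5] 2.1 in tool [  0.5  -7.3 -50.8]
2 x [-0.0006, 0.0078, -0.0026] [-0.0039, 0.0008, 0.0016] mm 8.2 deg 0.2
2 x [-0.0006, 0.0153, -0.0026] [-0.0039, 0.0008, 0.0016] mm 15.5 deg 0.2
3 x [-0.0004, 0.0119, -0.0017] [-0.0026, 0.0005, 0.0011] mm 12.0 deg 0.2
```

Call:
{"method": "play_rows", "body": {
  "series": [
    [-0.001,0.015,-0.001,-0.004,0,0.002,0.04],
    [0,0.012,0,0,0,0,0.04],
    [0,0.005,0,0,0,0,0.04],
    [0,0,0,0,0,0,0.04]
  ]
}}

```text
clock: 7.2
position: [462.5, -21.2, 78.6]
ee_rot: [0.061, 0.921, -0.384, -0.026]
contact_force: [-0.2, 0.9, -1.6]
gripper_width: 57.7
```

Run:
```python
from h import *
s=read_state();print(inp(s["position"]).round(1),s["contact_force"].round(1),PR.T@s["contact_force"])
for z,n in((0,1),(-2,1)): plan(pw([-70,62,z]),ML,n)
```

```text
[-70.6  60.5   1.2] [-0.2  0.9 -1.6] [-0.31871609 -0.53631615 -1.78339714]
1 x [-0.0006, 0.0012, -0.0015] [-0.0047, 0.0003, 0.0016] mm 2.0 deg 0.3
1 x [-0.0006, 0.0032, -0.0015] [-0.0047, 0.0003, 0.0016] mm 3.5 deg 0.3
```

Call:
{"method": "play_rows", "body": {
  "series": [
    [0,0.0022,-0.001,0,0,0,0.04],
    [0,0.002,0,0,0,0,0.04],
    [0,0,0,0,0,0,0.04]
  ]
}}

```text
clock: 7.5
position: [463.2, -19.2, 77.7]
ee_rot: [0.061, 0.921, -0.385, -0.025]
contact_force: [0.4, 0.2, -1.0]
gripper_width: 57.8
```

Run:
```python
from h import *
s=read_state();print(inp(s["position"]).round(1),(PR.T@s["contact_force"]).round(1))
ds=[];cs=[]
for n in("top","side"):
    d=get_image(n);ds.append(d);q=proj(d,pw([-70,112,6]))[0]
    hsv=cv2.cvtColor(d["color"],cv2.COLOR_RGB2HSV);g=cv2.inRange(hsv,(45,120,40),(80,255,255));nn,l,st,c=cv2.connectedComponentsWithStats(g)
    i=min([i for i in range(1,nn) if st[i,4]>15],key=lambda i:np.linalg.norm(c[i]-q));cs.append(c[i]);print(n,q,c[i],st[i,4])
x,e=tri(ds,cs);print("strip panel",inp(x).round(1),e[0].round(1))
```

```text
[-70.2  61.4  -0.9] [ 0.3 -0.5 -0.9]
top [309.42743831 214.74721553] [309.45522388 214.44776119] 134
side [308.17969448 191.84334601] [307.58585859 191.74747475] 99
strip panel [-70.5 112.7   6. ] 1.5
```

Call:
{"method": "play_rows", "body": {
  "series": [
    [0,0.0018,0,0,0,0,0.04],
    [0,0,0,0,0,0,0.04],
    [0,0,0,0,0,0,0.064],
    [0,0,0,0,0,0,0.072],
    [0,0,0,0,0,0,0.08],
    [0,0,0,0,0,0,0.08]
  ]
}}

```text
clock: 8.2
position: [463.7, -18.0, 77.5]
ee_rot: [0.061, 0.921, -0.385, -0.024]
contact_force: [-1.1, -0.3, 1.0]
gripper_width: 79.7
```

```bash
cat >> h.py <<'E'
def strip(m,save=None,half=(60,50),f=3.3):
    ds=[];cs=[];o=[]
    for n in("top","side"):
        d=get_image(n);ds.append(d);q=proj(d,pw(m))[0]
        if save:
            u,v=q.astype(int);o.append(cv2.resize(d["color"][v-half[1]:v+half[1],u-half[0]:u+half[0]],None,fx=f,fy=f,interpolation=cv2.INTER_CUBIC))
        hsv=cv2.cvtColor(d["color"],cv2.COLOR_RGB2HSV);g=cv2.inRange(hsv,(45,120,40),(80,255,255));nn,l,st,c=cv2.connectedComponentsWithStats(g)
        i=min([i for i in range(1,nn) if st[i,4]>15],key=lambda i:np.linalg.norm(c[i]-q));cs.append(c[i])
        cn=cv2.findContours((l==i).astype(np.uint8),0,1)[0][0];print(n,"exp",q.round(1),"got",c[i].round(1),st[i,4],cv2.minAreaRect(cn)[1:])
    if save: cv2.imwrite(save,np.hstack(o)[:,:,::-1])
    x,e=tri(ds,cs);print("strip panel",inp(x).round(1),e[0].round(1));return x
E
python3 - <<'E'
from h import *
s=read_state();print(inp(s["position"]).round(1),(PR.T@s["contact_force"]).round(1),s["gripper_width"])
strip([-70,108,6])
E
```

```text
[-69.9  62.1  -1.9] [-1.1  0.3  1. ] 79.73110367095722
top exp [310.4 214.9] got [310.4 214.4] 125 ((6.294597625732422, 19.546382904052734), 6.34019136428833)
side exp [308.5 192.9] got [307.7 192.7] 94 ((6.5484619140625, 15.522278785705566), 75.96376037597656)
strip panel [-70.6 109.1   6. ] 2.2
```

Call:
{"method": "play_rows", "body": {
  "series": [
    [0,-0.02,0,0,0,0,0.08],
    [0,-0.02,0,0,0,0,0.08],
    [0.02,-0.005,0.003,0,0,0,0.0],
    [0.02,0,0.003,0,0,0,0.0],
    [0.02,0,0.003,0,0,0,0.0],
    [0,0,0,0,0,0,0],
    [0,0,0,0,0,0,0]
  ]
}}

```text
clock: 9.0
position: [397.9, -48.8, 103.8]
ee_rot: [0.06, 0.921, -0.385, -0.024]
contact_force: [1.0, -0.4, 0.3]
gripper_width: 6.6
```

Run:
```python
from h import *
s=read_state();print(inp(s["position"]).round(1),(PR.T@s["contact_force"]).round(1),s["gripper_width"])
strip([-70,108,6])
plan(pw([-126,52,3]),ML,3)
```

```text
[-130.9   52.9   44.5] [1.  0.  0.4] 6.580951720571218
top exp [310.4 214.9] got [310.4 214.4] 126 ((6.325770854949951, 19.597488403320312), 7.125016689300537)
side exp [308.5 192.9] got [304.  192.9] 36 ((4.242640495300293, 10.60660171508789), 45.0)
strip panel [-77.  111.4   5.1] 8.8
3 x [-0.0016, 0.0138, 0.0003] [-0.002, 0.0021, 0.0007] mm 13.9 deg 0.2
```

Call:
{"method": "play_rows", "body": {
  "series": [
    [-0.0016,0.0138,0.0003,-0.002,0.002,0.0007,0.0],
    [-0.0016,0.0138,0.0003,-0.002,0.002,0.0007,0.0],
    [-0.0016,0.0138,0.0003,-0.002,0.002,0.0007,0.0],
    [0,0,0,0,0,0,0]
  ]
}}

```text
clock: 9.5
position: [409.1, -18.3, 70.6]
ee_rot: [0.062, 0.922, -0.382, -0.026]
contact_force: [-0.5, -0.1, 0.6]
gripper_width: 0.2
```

Run:
```python
from h import *
s=read_state();print(inp(s["position"]).round(1),(PR.T@s["contact_force"]).round(1),s["gripper_width"])
plan(pw([-85,52,3]),ML,5)
```

```text
[-123.9   51.8   -1.5] [-0.5  0.2  0.5] 0.20239595353318998
5 x [-0.0078, -0.0009, -0.0] [0.0001, 0.0001, -0.0] mm 7.8 deg 0.0
```

Call:
{"method": "play_rows", "body": {
  "series": [
    [0,-0.0045,0,0,0,0,0.0],
    [0,0,0,0,0,0,0]
  ]
}}

```text
clock: 9.7
position: [408.5, -21.0, 73.1]
ee_rot: [0.061, 0.922, -0.381, -0.026]
contact_force: [-0.0, 0.1, -0.6]
gripper_width: 0.0
```

Run:
```python
from h import *
s=read_state();print(inp(s["position"]).round(1),(PR.T@s["contact_force"]).round(1),s["gripper_width"])
plan(pw([-85,52,3]),ML,5)
```

```text
[-124.1   51.6    2.3] [-0.1 -0.3 -0.5] 0.01244253064127467
5 x [-0.0078, -0.0002, -0.0001] [0.0001, 0.0001, 0.0006] mm 7.8 deg 0.0
```

Call:
{"method": "play_rows", "body": {
  "series": [
    [-0.0078,-0.0003,0,0,0,0,0],
    [-0.0078,0,0,0,0,0,0],
    [-0.0078,0,0,0,0,0,0],
    [-0.0078,0,0,0,0,0,0],
    [-0.0078,0,0,0,0,0,0],
    [0,0,0,0,0,0,0]
  ]
}}

```text
clock: 10.3
position: [451.0, -27.8, 74.1]
ee_rot: [0.062, 0.922, -0.382, -0.025]
contact_force: [0.3, -1.1, 0.3]
gripper_width: 0.2
```

Run:
```python
from h import *
s=read_state();print(inp(s["position"]).round(1),(PR.T@s["contact_force"]).round(1))
strip([-40,108,6],"pics/g3.png")
```

```text
[-81.1  51.7   3.7] [ 0.4 -0.5  1. ]
top exp [311.4 205.4] got [311.4 206.2] 122 ((6.294597625732422, 19.546382904052734), 6.34019136428833)
side exp [316.  190.6] got [313.4 190.8] 82 ((6.008326530456543, 15.17893123626709), 71.56504821777344)
strip panel [-46.  109.6   6.1] 3.5
```

View pics/g3.png

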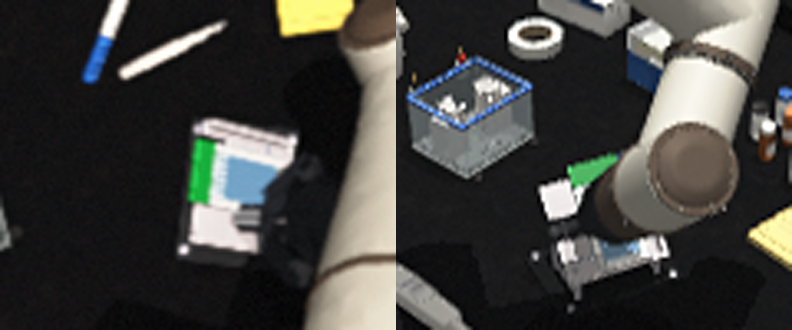

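Call:
{"method": "play_rows", "body": {
  "series": [
    [-0.005,0,0,0,0,0,0],
    [-0.005,0,0,0,0,0,0],
    [-0.003,0,0,0,0,0,0],
    [0,0,0,0,0,0,0]
  ]
}}

```text
clock: 10.8
position: [462.2, -29.1, 74.2]
ee_rot: [0.06, 0.922, -0.381, -0.027]
contact_force: [-0.3, 0.1, 0.0]
gripper_width: 0.4
```

Run:
```python
from h import *
s=read_state();print(inp(s["position"]).round(1),(PR.T@s["contact_force"]).round(1))
strip([-30,108,6])
```

```text
[-69.9  51.9   3.6] [-0.3  0.1 -0.1]
top exp [311.8 202.3] got [311.7 203.5] 117 ((6.294597625732422, 18.331636428833008), 6.34019136428833)
side exp [318.4 189.9] got [316.3 190. ] 86 ((6.790997505187988, 15.764815330505371), 75.96376037597656)
strip panel [-35.9 109.6   6.8] 2.0
```

Call:
{"method": "play_rows", "body": {
  "series": [
    [-0.003,0,0,0,0,0,0],
    [-0.003,0,0,0,0,0,0]
  ]
}}

```text
clock: 11.1
position: [466.0, -29.6, 74.1]
ee_rot: [0.059, 0.922, -0.381, -0.028]
contact_force: [-7.7, -2.7, 2.0]
gripper_width: -0.2
```

Run:
```python
from h import *
s=read_state();print(inp(s["position"]).round(1),(PR.T@s["contact_force"]).round(1))
strip([-30,108,6])
```

```text
[-66.   51.8   3.5] [-7.3 -1.2  4. ]
top exp [311.8 202.3] got [311.8 202.4] 117 ((6.2017364501953125, 19.225383758544922), 7.125016689300537)
side exp [318.4 189.9] got [317.1 189.9] 84 ((6.640782833099365, 14.862703323364258), 71.56504821777344)
strip panel [-32.5 109.    5.9] 2.2
```

Call:
{"method": "play_rows", "body": {
  "series": [
    [0.01,0,0,0,0,0,0],
    [0.012,0,0,0,0,0,0],
    [0,-0.025,0,0,0,0,0],
    [0,-0.04,0,0,0,0,0],
    [0,-0.04,0,0,0,0,0],
    [0,0,0,0,0,0,0]
  ]
}}

```text
clock: 11.8
position: [432.4, -101.8, 150.2]
ee_rot: [0.06, 0.922, -0.381, -0.028]
contact_force: [0.3, 1.1, -0.2]
gripper_width: 0.1
```

```bash
cat >> h.py <<'E'
MR=axes(zp,-yp)
E
python3 - <<'E'
from h import *
s=read_state();print(inp(s["position"]).round(1),s["joints"].round(2))
strip([-30,108,6])
P=pw([-30,150,3]);print(P,pw([-30,89,3]))
A=cur();MD=axes([-1,-1,0],[0,0,-1])
W=T([440,-20,260],MD);L=logm(np.linalg.inv(A)@W).real
for k in np.linspace(0,1,5): print((A@expm(L*k))[:3,3].round(0))
plan(W[:3,3],MD,10)
E0=T(pw([-30,160,10]),MR);plan(E0[:3,3],MR,10,W);L=logm(np.linalg.inv(W)@E0).real
for k in np.linspace(0,1,5): print((W@expm(L*k))[:3,3].round(0))
E
```

```text
[-89.6  51.8 111.1] [-0.43  0.38 -0.21 -0.77 -1.35  0.61]
top exp [311.8 202.3] got [311.8 202.4] 117 ((6.2017364501953125, 19.225383758544922), 7.125016689300537)
side exp [318.4 189.9] got [316.7 189.8] 73 ((6.008327484130859, 14.862703323364258), 71.56504821777344)
strip panel [-33.3 109.8   6.4] 3.0
[511.06290914  34.7366478  143.18733752] [505.25755612  -8.0044083  100.05382387]
[431. -99. 148.]
[442. -89. 181.]
[448. -71. 211.]
[448. -48. 238.]
[440. -20. 260.]
10 x [-0.0044, -0.0069, -0.0118] [0.0739, -0.0873, -0.0352] mm 14.4 deg 6.9
10 x [-0.012, 0.0072, 0.0027] [0.0255, -0.0616, -0.0757] mm 14.2 deg 5.8
[440. -20. 260.]
[465.  -4. 240.]
[485.  12. 216.]
[500.  26. 187.]
[511.  37. 155.]
```

Call:
{"method": "play_rows", "body": {
  "series": [
    [-0.0044,-0.0069,-0.0118,0.0739,-0.0873,-0.0352,0.03],
    [-0.0044,-0.0069,-0.0118,0.0739,-0.0873,-0.0352,0.03],
    [-0.0044,-0.0069,-0.0118,0.0739,-0.0873,-0.0352,0.03],
    [-0.0044,-0.0069,-0.0118,0.0739,-0.0873,-0.0352,0.03],
    [-0.0044,-0.0069,-0.0118,0.0739,-0.0873,-0.0352,0.03],
    [-0.0044,-0.0069,-0.0118,0.0739,-0.0873,-0.0352,0.03],
    [-0.0044,-0.0069,-0.0118,0.0739,-0.0873,-0.0352,0.03],
    [-0.0044,-0.0069,-0.0118,0.0739,-0.0873,-0.0352,0.03],
    [-0.0044,-0.0069,-0.0118,0.0739,-0.0873,-0.0352,0.03],
    [-0.0044,-0.0069,-0.0118,0.0739,-0.0873,-0.0352,0.03]
  ]
}}

```text
clock: 12.9
position: [433.0, -9.6, 248.3]
ee_rot: [0.288, -0.646, 0.651, -0.276]
contact_force: [-0.5, -0.3, 0.7]
gripper_width: 29.7
```

Run:
```python
from h import *
s=read_state();print(s["position"].round(0),s["joints"].round(2),s["gripper_width"])
strip([-30,108,6])
A=cur();E0=T(pw([-30,160,10]),MR);L=logm(np.linalg.inv(A)@E0).real;plan(E0[:3,3],MR,10)
for k in np.linspace(0,1,5): print((A@expm(L*k))[:3,3].round(0))
```

```text
[433. -10. 248.] [ 0.36  0.04 -0.4   0.01 -1.15  0.45] 29.715035557303306
top exp [311.8 202.3] got [320.8 121.3] 22 ((6.363961219787598, 6.363961219787598), 45.0)
side exp [318.4 189.9] got [318.1 189.8] 94 ((6.324554443359375, 14.862704277038574), 71.56504821777344)
strip panel [103.1 126.6  -4.5] 123.2
10 x [-0.0109, 0.0063, 0.0044] [0.0246, -0.0577, -0.0743] mm 13.3 deg 5.6
[432.  -8. 248.]
[457.   4. 231.]
[479.  17. 209.]
[497.  28. 184.]
[511.  37. 155.]
```

Call:
{"method": "play_rows", "body": {
  "series": [
    [-0.0109,0.0063,0.0044,0.0246,-0.0577,-0.0743,0.03],
    [-0.0109,0.0063,0.0044,0.0246,-0.0577,-0.0743,0.03],
    [-0.0109,0.0063,0.0044,0.0246,-0.0577,-0.0743,0.03],
    [-0.0109,0.0063,0.0044,0.0246,-0.0577,-0.0743,0.03],
    [-0.0109,0.0063,0.0044,0.0246,-0.0577,-0.0743,0.03],
    [-0.0109,0.0063,0.0044,0.0246,-0.0577,-0.0743,0.03],
    [-0.0109,0.0063,0.0044,0.0246,-0.0577,-0.0743,0.03],
    [-0.0109,0.0063,0.0044,0.0246,-0.0577,-0.0743,0.03],
    [-0.0109,0.0063,0.0044,0.0246,-0.0577,-0.0743,0.03],
    [0,0,0,0,0,0,0.03]
  ]
}}

```text
clock: 14.0
position: [499.2, 35.0, 150.2]
ee_rot: [0.622, -0.345, 0.666, -0.226]
contact_force: [0.4, 0.1, 0.1]
gripper_width: 30.3
```

Run:
```python
from h import *
s=read_state();print(inp(s["position"]).round(1),s["joints"].round(2),s["gripper_width"])
plan(pw([-30,145,3]),MR,3)
plan(pw([-30,145,3]),MR,2)
```

```text
[-41.8 154.    8.9] [ 0.65  0.47 -0.46  0.49 -1.27  0.45] 30.282006342321477
3 x [-0.0019, 0.003, 0.004] [0.013, -0.0081, -0.0164] mm 5.3 deg 1.3
2 x [-0.0029, 0.0045, 0.006] [0.0196, -0.0121, -0.0245] mm 8.0 deg 1.9
```

Call:
{"method": "play_rows", "body": {
  "series": [
    [-0.0029,0.0045,0.006,0.0196,-0.0121,-0.0245,0.03],
    [-0.0029,0.0045,0.006,0.0196,-0.0121,-0.0245,0.03],
    [0,0,0,0,0,0,0.03]
  ]
}}

```text
clock: 14.3
position: [508.6, 29.6, 136.8]
ee_rot: [0.635, -0.317, 0.669, -0.223]
contact_force: [0.4, -0.6, 0.2]
gripper_width: 29.9
```

Run:
```python
from h import *
s=read_state();print(inp(s["position"]).round(1),s["gripper_width"])
print((PR.T@cur()[:3,:3]).round(3))
plan(pw([-30,125,3]),MR,1)
strip([-30,108,6],"pics/g4.png",(45,40),4.2)
```

```text
[-31.7 141.6   2.4] 29.911106142772844
[[ 0.    -0.008  1.   ]
 [ 0.    -1.    -0.008]
 [ 1.     0.    -0.   ]]
1 x [0.0006, 0.0166, 0.0019] [0.0078, 0.0003, 0.0003] mm 16.7 deg 0.4
top exp [311.8 202.3] got [311.8 202.4] 115 ((6.2017364501953125, 19.225383758544922), 7.125016689300537)
side exp [318.4 189.9] got [318.  189.7] 96 ((6.4559454917907715, 15.384381294250488), 74.05460357666016)
strip panel [-31.1 109.    7. ] 0.6
```

View pics/g4.png

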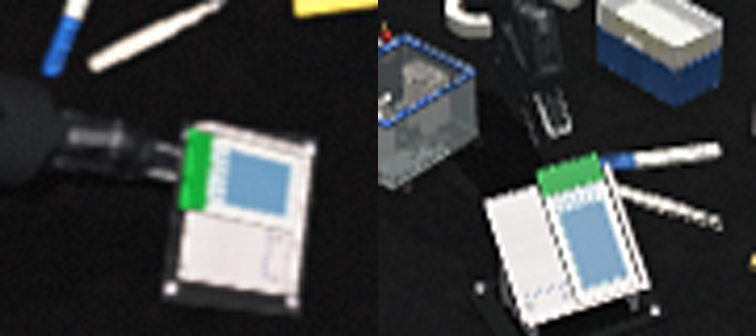

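Call:
{"method": "play_rows", "body": {
  "series": [
    [0.001,0.0166,0.0019,0.0078,0,0,0.03],
    [0,0.0166,0,0,0,0,0.03],
    [0,0.012,0,0,0,0,0.03],
    [0,0,0,0,0,0,0.03]
  ]
}}

```text
clock: 14.8
position: [506.9, -3.6, 108.2]
ee_rot: [0.629, -0.318, 0.672, -0.228]
contact_force: [-1.1, 0.2, 0.0]
gripper_width: 30.3
```

Run:
```python
from h import *
s=read_state();print(inp(s["position"]).round(1),(PR.T@s["contact_force"]).round(1),s["gripper_width"])
print((PR.T@cur()[:3,:3]).round(3))
plan(pw([-30,90,3.5]),MR,1)
```

```text
[-29.   98.    5.5] [-1.1  0.1 -0. ] 30.27727707021691
[[-0.009  0.001  1.   ]
 [-0.01  -1.     0.001]
 [ 1.    -0.01   0.009]]
1 x [-0.0019, 0.008, -0.0011] [-0.0013, -0.0087, -0.0101] mm 8.3 deg 0.8
```

Call:
{"method": "play_rows", "body": {
  "series": [
    [-0.0019,0.008,-0.001,-0.0013,-0.0087,-0.0101,0.03],
    [0,0,0,0,0,0,0.03],
    [0,0,0,0,0,0,0.0],
    [0,0,0,0,0,0,0.0],
    [0,0,0,0,0,0,0.0],
    [0,0,0,0,0,0,0.0]
  ]
}}

```text
clock: 15.4
position: [506.2, -7.6, 103.0]
ee_rot: [0.633, -0.314, 0.671, -0.226]
contact_force: [0.7, -2.3, -0.7]
gripper_width: 4.8
```

Run:
```python
from h import *
s=read_state();print(inp(s["position"]).round(1),(PR.T@s["contact_force"]).round(1),s["gripper_width"])
print((PR.T@cur()[:3,:3]).round(3))
strip([-30,108,6])
```

```text
[-29.1  91.4   4.7] [ 1.  -2.   1.1] 4.84691421940107
[[-0.002  0.001  1.   ]
 [ 0.001 -1.     0.001]
 [ 1.     0.001  0.002]]
top exp [311.8 202.3] got [311.  208.4] 41 ((6.0, 6.0), 90.0)
side exp [318.4 189.9] got [323.6 188. ] 22 ((6.324554920196533, 3.1622774600982666), 71.56504821777344)
strip panel [-33.1 111.2  19.5] 18.9
```

Call:
{"method": "play_rows", "body": {
  "series": [
    [0.008,0,-0.001,0,0,0,0.0],
    [0.015,-0.004,-0.001,0,0,0,0.0],
    [0.02,-0.02,0,0,0,0,0.0],
    [0.01,-0.03,0,0,0,0,0.0],
    [0,-0.03,0,0,0,0,0.0],
    [0,0,0,0,0,0,0.0]
  ]
}}

```text
clock: 16.1
position: [505.7, 13.1, 205.6]
ee_rot: [0.632, -0.315, 0.67, -0.227]
contact_force: [-1.1, 0.3, -0.3]
gripper_width: 5.0
```

Run:
```python
from h import *
s=read_state();print(inp(s["position"]).round(1),s["position"].round(0),s["gripper_width"],s["contact_force"].round(1))
a=np.radians(15.2);MT=axes([np.sin(a),-np.cos(a),0],[0,0,-1])
A=cur();E0=T([480,270,230],MT);L=logm(np.linalg.inv(A)@E0).real
for n in(8,10,12):plan(E0[:3,3],MT,n)
for k in np.linspace(0,1,6): X=A@expm(L*k);print(X[:3,3].round(0),(X@[0,91,0,1])[:3].round(0))
strip([-20,170,60])
```

```text
[-32.4 178.5  62.9] [506.  13. 206.] 5.006983681091928 [-1.1  0.3 -0.3]
8 x [-0.0288, -0.0169, -0.0022] [0.0194, -0.0477, 0.0964] mm 33.5 deg 6.3
10 x [-0.0232, -0.0133, -0.0016] [0.0156, -0.0382, 0.0771] mm 26.8 deg 5.0
12 x [-0.0194, -0.011, -0.0013] [0.013, -0.0318, 0.0643] mm 22.3 deg 4.2
[506.  13. 206.] [497. -50. 141.]
[509.  65. 194.] [504.  12. 120.]
[507. 119. 191.] [505.  77. 109.]
[502. 172. 196.] [502. 143. 109.]
[493. 223. 209.] [493. 208. 119.]
[480. 270. 230.] [480. 270. 139.]
top exp [309.7 195.3] got [305.2 189.8] 41 ((6.0, 6.0), 90.0)
side exp [319.9 169.9] got [320.  162.9] 25 ((6.063390731811523, 3.6380343437194824), 75.96376037597656)
strip panel [-10.2 193.5  62.9] 1.9
```

Call:
{"method": "play_rows", "body": {
  "series": [
    [0.015,-0.015,0,0,0,0,0.0],
    [0.015,-0.015,0,0,0,0,0.0]
  ]
}}

```text
clock: 16.4
position: [500.2, 7.9, 242.7]
ee_rot: [0.638, -0.316, 0.667, -0.22]
contact_force: [0.7, 0.2, -0.5]
gripper_width: 5.1
```

Call:
{"method": "play_rows", "body": {
  "series": [
    [-0.0232,-0.0133,-0.0016,0.0156,-0.0382,0.0771,0],
    [-0.0232,-0.0133,-0.0016,0.0156,-0.0382,0.0771,0],
    [-0.0232,-0.0133,-0.0016,0.0156,-0.0382,0.0771,0],
    [-0.0232,-0.0133,-0.0016,0.0156,-0.0382,0.0771,0],
    [-0.0232,-0.0133,-0.0016,0.0156,-0.0382,0.0771,0],
    [-0.0232,-0.0133,-0.0016,0.0156,-0.0382,0.0771,0],
    [-0.0232,-0.0133,-0.0016,0.0156,-0.0382,0.0771,0],
    [-0.0232,-0.0133,-0.0016,0.0156,-0.0382,0.0771,0]
  ]
}}

```text
clock: 17.2
position: [479.4, 212.0, 235.2]
ee_rot: [0.594, -0.425, 0.474, -0.491]
contact_force: [-0.6, -0.5, -1.5]
gripper_width: 4.9
```

Run:
```python
from h import *
s=read_state();print(s["position"].round(0),s["joints"].round(2),s["gripper_width"])
a=np.radians(15.2);MT=axes([np.sin(a),-np.cos(a),0],[0,0,-1])
for n in(2,3,4):plan([480,270,225],MT,n)
```

```text
[479. 212. 235.] [ 0.78  0.27 -0.2   0.09 -1.24  0.95] 4.925155358289128
2 x [-0.0287, 0.0016, 0.0064] [0.0366, -0.0392, 0.072] mm 29.5 deg 5.1
3 x [-0.0191, 0.0014, 0.0044] [0.0244, -0.0262, 0.048] mm 19.7 deg 3.4
4 x [-0.0143, 0.0011, 0.0033] [0.0183, -0.0196, 0.036] mm 14.7 deg 2.6
```

Call:
{"method": "play_rows", "body": {
  "series": [
    [-0.0191,0.0014,0.0044,0.0244,-0.0262,0.048,0],
    [-0.0191,0.0014,0.0044,0.0244,-0.0262,0.048,0],
    [-0.0191,0.0014,0.0044,0.0244,-0.0262,0.048,0],
    [0,0,0,0,0,0,0]
  ]
}}

```text
clock: 17.6
position: [476.8, 267.4, 221.2]
ee_rot: [0.563, -0.432, 0.427, -0.561]
contact_force: [0.5, -0.1, -1.1]
gripper_width: 4.8
```

Run:
```python
from h import *
import pickle;t,s=pickle.load(open("ts.pkl","rb"))
print(read_state()["position"].round(1),cur()[:3,:3].round(3).tolist())
# blue rim: outer rectangle on z=80 from both views
for n,d,b in(("top",t,(200,185,258,245)),("side",s,(255,152,302,182))):
    x0,y0,x1,y1=b;m=cv2.inRange(cv2.cvtColor(cv2.resize(d["color"][y0:y1,x0:x1],None,fx=6,fy=6,interpolation=cv2.INTER_CUBIC),cv2.COLOR_RGB2HSV),(100,120,90),(125,255,255))
    v,u=np.nonzero(m);p=plane(d,np.c_[(u+.5)/6-.5+x0,(v+.5)/6-.5+y0],80)[:,:2].astype(np.float32);p=p[(np.abs(p-[480,270])<90).all(1)]
    print(n,cv2.minAreaRect(p))
o=[]
for d,b,f in((t,(205,185,255,242),8),(s,(255,150,300,195),8)):
    im=cv2.resize(d["color"][b[1]:b[3],b[0]:b[2]],None,fx=f,fy=f,interpolation=cv2.INTER_CUBIC)
    for k in(14.6,):
        a=np.radians(15.2);X=np.array([np.cos(a),np.sin(a),0]);Y=np.array([-np.sin(a),np.cos(a),0]);C=np.array([479.5,269.8,76])
        for q in([C+32*X+e*Y for e in(-5,5)]+[C-32*X+e*Y for e in(-5,5)]):
            uv=((proj(d,q)[0]-[b[0],b[1]]+.5)*f).astype(int);cv2.circle(im,tuple(int(w) for w in uv),2,(255,0,0),-1)
    o.append(cv2.copyMakeBorder(im,0,460-im.shape[0],0,0,0))
cv2.imwrite("pics/t1.png",np.hstack(o)[:,:,::-1])
```

```text
[476.8 267.4 221.2] [[0.262, -0.007, 0.965], [-0.965, 0.002, 0.262], [-0.003, -1.0, -0.006]]
top ((480.7453918457031, 269.6849670410156), (127.08406066894531, 107.09889221191406), 14.702140808105469)
side ((476.9518127441406, 270.556396484375), (128.16012573242188, 112.48762512207031), 15.053792953491211)
```

View pics/t1.png

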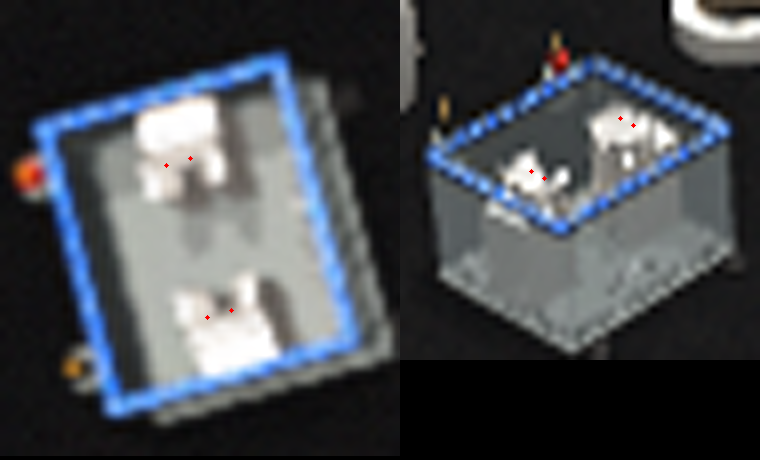

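```bash
cat >> h.py <<'E'
a=np.radians(15);MT=axes([np.sin(a),-np.cos(a),0],[0,0,-1])
E
python3 - <<'E'
from h import *
plan([480.5,269.7,178],MT,3)
E
```

```text
3 x [-0.0004, 0.0144, 0.0015] [0.0021, 0.001, -0.0011] mm 14.5 deg 0.1
```

Call:
{"method": "play_rows", "body": {
  "series": [
    [-0.0004,0.0144,0.0015,0.002,0.001,-0.001,0],
    [-0.0004,0.0144,0.0015,0.002,0.001,-0.001,0],
    [-0.0004,0.0144,0.0015,0.002,0.001,-0.001,0],
    [0,0,0,0,0,0,0]
  ]
}}

```text
clock: 18.0
position: [478.0, 262.4, 173.1]
ee_rot: [0.565, -0.432, 0.432, -0.554]
contact_force: [0.3, -0.3, -0.6]
gripper_width: 4.9
```

Run:
```python
from h import *
s=read_state();A=cur();print(s["position"].round(1),A[:3,:3].round(3).tolist())
plan([480.5,269.7,165],MT,1)
o=[]
for n in("top","side"):
    d=get_image(n);u,v=proj(d,[480,270,110])[0].astype(int)
    im=cv2.resize(d["color"][v-32:v+32,u-32:u+32],None,fx=6,fy=6,interpolation=cv2.INTER_CUBIC)
    # predicted cassette outline corners (mid-plane) in red
    for z in(-30,30):
        for y in(-28.6,91.4):
            q=((proj(d,(A@[0,y,z-1,1])[:3])[0]-[u-32,v-32]+.5)*6).astype(int);cv2.circle(im,tuple(int(w) for w in q),2,(255,0,0),-1)
    o.append(im)
cv2.imwrite("pics/t2.png",np.hstack(o)[:,:,::-1])
```

```text
[478.  262.4 173.1] [[0.253, -0.009, 0.967], [-0.967, -0.013, 0.253], [0.01, -1.0, -0.012]]
1 x [-0.0065, 0.008, 0.0044] [0.0122, -0.0056, 0.01] mm 11.2 deg 1.0
```

View pics/t2.png

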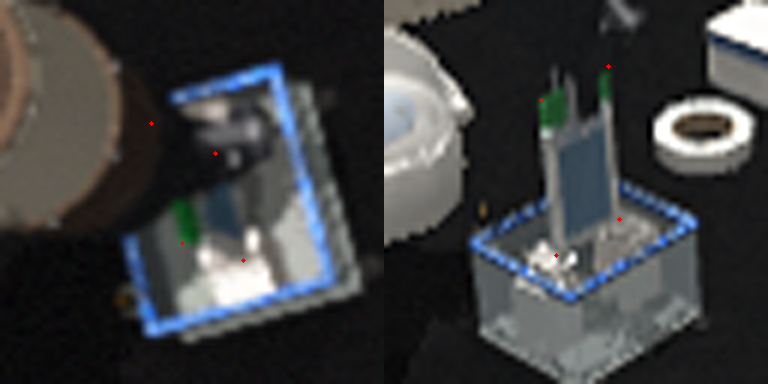

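Call:
{"method": "play_rows", "body": {
  "series": [
    [-0.0065,0.004,0.0044,0.0122,-0.0056,0.01,0],
    [0,0,0,0,0,0,0],
    [0,0,0,0,0,0,0]
  ]
}}

```text
clock: 18.4
position: [483.1, 271.4, 173.0]
ee_rot: [-0.558, 0.429, -0.431, 0.564]
contact_force: [0.2, 0.2, -1.2]
gripper_width: 4.8
```

Run:
```python
from h import *
s=read_state();A=cur();print(s["position"].round(1),A[:3,:3].round(3).tolist())
plan([480.5,269.7,160],MT,1)
o=[]
# green strip seen beside the fingers, side view: pixel columns of its two parts vs expectation
d=get_image("side");hsv=cv2.cvtColor(d["color"],cv2.COLOR_RGB2HSV);g=cv2.inRange(hsv,(45,100,40),(85,255,255));n,l,st,c=cv2.connectedComponentsWithStats(g)
for i in range(1,n):
    if np.linalg.norm(c[i]-proj(d,s["position"])[0])<25: print(st[i],c[i].round(1))
for z in(-31,29):
    for y in(-28.6,-4.6): print(z,y,proj(d,(A@[0,y,z,1])[:3])[0].round(1))
```

```text
[483.1 271.4 173. ] [[0.26, 0.007, 0.966], [-0.966, 0.005, 0.26], [-0.003, -1.0, 0.008]]
1 x [0.001, 0.0129, -0.003] [-0.0085, 0.0008, -0.0033] mm 13.3 deg 0.5
[279 140   3   4  10] [280.2 141.5]
[270 142   4   8  24] [271.6 145.7]
-31 -28.6 [269.8 144.2]
-31 -4.6 [270.3 149.4]
29 -28.6 [280.8 138.2]
29 -4.6 [281.2 143.4]
```

Call:
{"method": "play_rows", "body": {
  "series": [
    [0.001,0.006,-0.003,-0.0085,0.0008,-0.0033,0],
    [0,0,0,0,0,0,0]
  ]
}}

```text
clock: 18.65
position: [480.2, 269.7, 167.0]
ee_rot: [-0.561, 0.431, -0.43, 0.561]
contact_force: [-0.5, -0.0, -1.5]
gripper_width: 4.7
```

Run:
```python
from h import *
s=read_state();A=cur();print(s["position"].round(1),s["contact_force"].round(1),A[:3,1].round(3))
plan([480.5,269.7,155],MT,1)
plan([480.5,269.7,155],MT,2)
```

```text
[480.2 269.7 167. ] [-0.5 -0.  -1.5] [-0.  0. -1.]
1 x [0.0001, 0.012, 0.0003] [0.0001, -0.0001, -0.0003] mm 12.0 deg 0.0
2 x [0.0001, 0.006, 0.0001] [0.0001, -0.0, -0.0002] mm 6.0 deg 0.0
```

Aligned. I'll descend in small steps and watch the force.

Call:
{"method": "play_rows", "body": {
  "series": [
    [0,0.006,0,0,0,0,0],
    [0,0.006,0,0,0,0,0],
    [0,0,0,0,0,0,0]
  ]
}}

```text
clock: 18.95
position: [480.4, 270.2, 154.1]
ee_rot: [-0.56, 0.431, -0.43, 0.562]
contact_force: [0.0, 1.0, -1.4]
gripper_width: 4.8
```

Run:
```python
from h import *
s=read_state();A=cur();print(s["position"].round(1),s["contact_force"].round(1),s["wrist_torque"].round(2),A[:3,1].round(3))
plan([480.5,269.7,140],MT,1);plan([480.5,269.7,140],MT,2)
```

```text
[480.4 270.2 154.1] [ 0.   1.  -1.4] [ 0.29  0.06 -0.04] [ 0.001  0.001 -1.   ]
1 x [0.0005, 0.0141, -0.0] [-0.0009, -0.0, -0.0012] mm 14.1 deg 0.1
2 x [0.0003, 0.0071, -0.0] [-0.0005, -0.0, -0.0006] mm 7.1 deg 0.0
```

Call:
{"method": "play_rows", "body": {
  "series": [
    [0.0003,0.007,0,0,0,0,0],
    [0.0002,0.007,0,-0.001,0,-0.001,0],
    [0,0.007,0,0,0,0,0],
    [0,0,0,0,0,0,0]
  ]
}}

```text
clock: 19.35
position: [480.7, 270.2, 131.0]
ee_rot: [-0.561, 0.431, -0.43, 0.561]
contact_force: [0.2, 0.9, -1.9]
gripper_width: 4.7
```

Run:
```python
from h import *
s=read_state();A=cur();print(s["position"].round(1),s["contact_force"].round(1),s["wrist_torque"].round(2),A[:3,1].round(3),s["gripper_width"])
plan([480.5,269.7,112],MT,3)
```

```text
[480.7 270.2 131. ] [ 0.2  0.9 -1.9] [ 0.37  0.13 -0.03] [ 0.     0.001 -1.   ] 4.726711801230902
3 x [0.0002, 0.0063, -0.0001] [-0.0001, -0.0, -0.0003] mm 6.3 deg 0.0
```

Call:
{"method": "play_rows", "body": {
  "series": [
    [-0.0004,0.007,0,0,0,0,0],
    [0,0.007,0,0,0,0,0],
    [0,0.007,0,0,0,0,0],
    [0,0.006,0,0,0,0,0],
    [0,0,0,0,0,0,0]
  ]
}}

```text
clock: 19.85
position: [480.4, 270.3, 101.2]
ee_rot: [0.561, -0.431, 0.43, -0.561]
contact_force: [1.0, 0.2, -1.9]
gripper_width: 4.9
```

Run:
```python
from h import *
s=read_state();A=cur();print(s["position"].round(1),s["contact_force"].round(1),s["wrist_torque"].round(2),A[:3,1].round(3),s["gripper_width"])
```

```text
[480.4 270.3 101.2] [ 1.   0.2 -1.9] [0.35 0.13 0.01] [-0.001 -0.    -1.   ] 4.947333802402132
```

Expected floor contact is at TCP z ≈ 97.5. I'll step down 2 mm at a time.

Call:
{"method": "play_rows", "body": {
  "series": [
    [0,0.002,0,0,0,0,0],
    [0,0.002,0,0,0,0,0]
  ]
}}

```text
clock: 20.05
position: [480.9, 270.6, 98.8]
ee_rot: [0.561, -0.43, 0.43, -0.561]
contact_force: [-5.8, -1.2, 16.5]
gripper_width: 5.3
```

Call:
{"method": "play_rows", "body": {
  "series": [
    [0,0.0015,0,0,0,0,0],
    [0,0,0,0,0,0,0]
  ]
}}

```text
clock: 20.25
position: [480.9, 270.7, 99.5]
ee_rot: [-0.561, 0.429, -0.43, 0.562]
contact_force: [0.1, 0.3, -0.9]
gripper_width: 4.8
```

Call:
{"method": "play_rows", "body": {
  "series": [
    [0,0.001,0,0,0,0,0],
    [0,0,0,0,0,0,0.012],
    [0,0,0,0,0,0,0.03],
    [0,0,0,0,0,0,0.03],
    [0,0,0,0,0,0,0.03]
  ]
}}

```text
clock: 20.75
position: [481.5, 270.5, 98.7]
ee_rot: [-0.561, 0.429, -0.431, 0.562]
contact_force: [0.1, -0.4, -0.4]
gripper_width: 30.3
```

Call:
{"method": "play_rows", "body": {
  "series": [
    [0,-0.01,0,0,0,0,0.03],
    [0,-0.02,0,0,0,0,0.03],
    [0,-0.04,0,0,0,0,0.03],
    [0,-0.04,0,0,0,0,0.03],
    [0,-0.04,0,0,0,0,0.03],
    [0,0,0,0,0,0,0.03]
  ]
}}

```text
clock: 21.35
position: [481.5, 269.9, 256.9]
ee_rot: [0.562, -0.428, 0.431, -0.561]
contact_force: [-0.1, 1.7, 0.3]
gripper_width: 30.0
```

Run:
```python
from h import *
s=read_state();print(s["position"].round(1),s["contact_force"].round(1))
C=np.array([479.5,269.8,0]);X=np.array([np.cos(a),np.sin(a),0])
o=[]
for n in("top","side"):
    d=get_image(n);u,v=proj(d,[480,270,90])[0].astype(int)
    im=cv2.resize(d["color"][v-32:v+32,u-32:u+32],None,fx=6,fy=6,interpolation=cv2.INTER_CUBIC)
    for w in(-30,30):
        for z in(126,102):
            q=proj(d,C+w*X+[0,0,z])[0];print(n,w,z,q.round(1));q=((q-[u-32,v-32]+.5)*6).astype(int);cv2.circle(im,tuple(int(k) for k in q),2,(255,0,0),-1)
    hsv=cv2.cvtColor(d["color"],cv2.COLOR_RGB2HSV);g=cv2.inRange(hsv,(45,100,40),(85,255,255));nn,l,st,c=cv2.connectedComponentsWithStats(g)
    for i in range(1,nn):
        if np.linalg.norm(c[i]-[u,v])<30 and st[i,4]>5: print(n,"green",st[i],c[i].round(1))
    o.append(im)
cv2.imwrite("pics/t3.png",np.hstack(o)[:,:,::-1])
```

```text
[481.5 269.9 256.9] [-0.1  1.7  0.3]
top -30 126 [227.9 222.1]
top -30 102 [229.8 222.6]
top 30 126 [222.9 203.5]
top 30 102 [224.9 204.4]
top green [224 206   7  16  51] [226.8 213.5]
side -30 126 [271.  160.8]
side -30 102 [271.5 165.8]
side 30 126 [281.7 154.7]
side 30 102 [282.1 159.7]
side green [271 155  11  10  62] [276.  159.8]
```

View pics/t3.png

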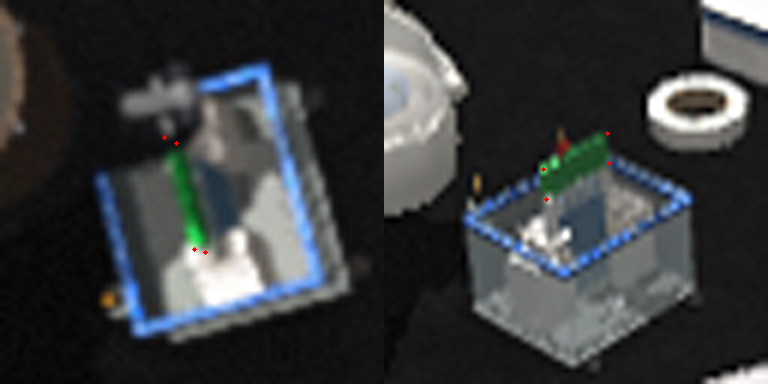

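The cassette stands in the guides. Its strip corners match the predicted 126 mm and 102 mm heights to about 1 px, and the gripper is well clear.

```bash
python3 -c "
from bench import job_done;print(job_done())"
```

```text
the job is handed in; nothing more can be done
None
```

The small cassette is standing free in the tank's guides, green strip up. I handed the job in at about 21.5 s of the 61 s allowed; no verdict was reported.

**What I did:** I gripped the cassette across its width and laid it on the sloped panel. After letting go, I pushed it with closed fingers until the fence pushed back with about 7 N, then backed off. I then took it by its green edge through the notch and lowered it into the guides until it touched the floor. Contact peaked at about 16 N; I then let go and retreated.

**Last checks:**
- **On the stand:** with the fingers clear, the strip measured (-31.1, 109.0, 7.0) mm against an expected (-30, 108, 6) in the panel's axes, so it was snug within the measuring error.
- **In the tank:** in the side view the strip's corners lie within about 1 px of where a cassette on the floor should show, with its top edge at 126 mm. In the top view the arm hid one end; the visible part lined up. The arm ended about 160 mm higher than where it let go.

**Failed or disagreed:**
- The first attempt at the flat grasp was too high and closed over the cassette. I reopened, went lower and gripped it without visible harm.
- The gripper reads 1 to 3 mm under the true widths (57.3 for 60, 4.8 for 6).
- Floor contact came at a tool height of about 99 mm, against a predicted 97.4.
- I did not measure the bystanders again at the end; none was touched as far as I could tell.

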